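# Set the belt gauge's carriage in its loading position

## Task

Make the V-belt gauge ready for the next belt: with the fingertips on the outer face of its push plate, push the sprung carriage steadily towards the fixed sheave until the stop pin clicks in behind its catch, then let it come back so that it rests latched on the pin. Only push, take hold of nothing; let the pin click in by itself without touching its knob, do not run the carriage onto its rubber end buffers, and leave the other things lying on and around the gauge where they are.

Things in the scene. Friction and masses are not known exactly. Their poses are not given: they have to be found in the camera images.
- gauge: V-belt length gauge, fixed to the bench: grey base plate 114 x 470 mm, top 18 mm above the bench, with a steel rail along it. Origin on the bench, mid-width; z up, y along the rail from the carriage to the fixed sheave (the push direction), x across; the plate spans y = -210 to +260 mm. A spring tube (x = +45 mm, 41 mm high) lies beside the rail.
- carriage (a joint): travel of the carriage in m: 0 = at rest, grows towards the fixed sheave. A spring pushes it back (4 N at 0, plus 80 N/m). From 0.012 to 0.040 its tooth also lifts the sprung stop pin (10 N in all, briefly up to 20 N); past 0.041 the pin has dropped behind the tooth and, let go, it comes back and latches at 0.040. Let go earlier it returns to 0. Rubber buffers at 0.070; stop short of 0.065.
- push_face (a point): middle of the outer face of the carriage's upright push plate: steel with a thin rubber pad, 70 mm wide, 11 mm thick, 50 to 96 mm above the bench (this point: 76 mm), at the carriage's end away from the fixed sheave; moves with it. The face looks along -y of the gauge. Below it, set back 7 mm, a rest stop 45 mm high. The carriage's sheave (84 mm across) is 16 mm behind the plate.
- fixed_axis (a point): centre of the top of the fixed steel sheave, 84 mm across, 77 mm above the bench, on a grey block (nut on it to 90 mm). The carriage's own sheave is alike and 270 mm from it at rest (axis to axis), 230 mm when latched.
- plunger (a joint): lift of the sprung stop pin in m: 0 = fully down; the tooth lifts it by about 0.009 as it passes, then it drops back to 0.
- plunger_top (a point): centre of the top of the stop pin's black knob, 27 mm across, 108 mm above the bench when down, on a steel bridge 56 mm wide between the two sheaves. Not to be touched.
- bush_mid (a point): brass bush, ring 36 mm across and 20 mm high, standing on the gauge's base plate beyond the fixed sheave; point half-way up. Bystander.
- spare_sheave_mid (a point): loose steel sheave, 80 mm across, 26 mm high, lying flat beside the gauge; point half-way up. Bystander.
- carton_mid (a point): small cardboard bearing box 68 x 68 x 26 mm; its centre. Bystander.
- grease_tin_mid (a point): grey tin 72 mm across and 62 mm high, standing beside the gauge; point half-way up. Bystander.
- bearing_mid (a point): ball bearing 52 mm across, 15 mm high, lying flat; point half-way up. Bystander.
- hose_fitting_mid (a point): brass and steel hose fitting, about 68 mm long and 22 mm thick, lying; its middle. Bystander.
- caliper_mid (a point): digital caliper, about 200 mm long, 12 mm high, lying; its middle. Bystander.

How it is judged:
By the outcome, as a careful person would: the job done as asked, in the order asked, and still so for the second after the job is handed in, with the robot touching nothing.
It also fails if it takes over 35 s, if anything falls off the work surface, if the arm or the gripper's body presses on something with over 40 N, if the wrist force passes 120 N, or if a joint passes its speed limit or range.

## Robot

A 6-joint arm with a two-finger parallel gripper is mounted at the origin on the work surface. World frame = base frame: x ahead of the robot, y to its left, z up, the work surface at z = 0. Lengths are in mm, angles in rad, forces in N, time in s.
With the tool pointing down it reaches from about 350 to 775 mm from the base axis. Payload 7.3 kg.
Tool frame: the origin (TCP) lies on the centre line of the jaws, within the pads' length; the fingertips stand 22 mm ahead of it and the grasp point (between the pads) lies 3 mm ahead of it (bot.finger_overhang is the distance from the TCP to the fingertips, in mm); y points along the fingers, z is the direction in which the jaws open and shut, and the axes are right-handed (so a half turn about y gives the same grasp; the last joint's range is limited). The gripper opens to 92 mm and grips with 3 to 60 N. Pads are 19 mm wide; open, the fingers measure 130 mm over their backs; the gripper's body (75 mm by 190 mm) begins 47 mm behind the grasp point.
Start: joints at [-1.42, 0.342, 1.524, -0, 1.275, -0.146], TCP at [153.564, -502.057, 248.741] pointing down, gripper open.
Joint ranges: [-2.53, 2.53], [-0.77, 2.02], [0.04, 2.7], [-1, 4.14], [0.28, 2.66], [-3.11, 3.11]. Speed limits (rad/s): [2.57, 2.57, 3.14, 3.14, 3.14, 3.14].

## Interface

Orientations are given as [roll, pitch, yaw] about the fixed x, y, z axes, in that order (R = Rz(yaw) Ry(pitch) Rx(roll)).
In Python, from plant import bot, viewer, find_in, spot_point gives the robot as it stands.
- The arm moves only by the tool send_rows, never from a script. Its argument "moves" is a list of rows, each a list of 3 entries, a list of its own where there are three numbers: the shift along the tool's x, y, z in mm, then the turn, a rotation vector about the tool's x, y, z in degrees, then the finger opening in mm, from 0 to 91.8. A call has 1 to 20 rows; each row shifts and turns the pose as measured when the row begins, along the tool's axes as they then stand; what a row does not reach is not made up. A row lasts 1/8 s, in which the tool goes at most 62.5 mm and 10.7 degrees, less where a joint would pass 70% of its speed; a pose out of reach is approached as far as the arm can. A call with a gripper value outside its range is refused whole. The fingers move at their own pace and stop on an object; the grip force is fixed at half the most. Time passes only in rows, so rows that do not move let the fingers close. It gives the time, the measured TCP pose, the force and the opening at its end, in the units of the state.
- bot.get_obs(): the state, without advancing time (a new reading comes with each control period).
- viewer.capture(name): name is "scene" or "side" or "wrist"; returns the picture (420x560x3 uint8, blue, green, red); there is no depth.
- viewer.camera_model(name): a dict with "fx", "fy", "cx", "cy" (pixels), "distortion" ([k1, k2, p1, p2, k3] as OpenCV has them; the pictures are not rectified), "rvec" (rotation vector, rad) and "tvec" (3), from world to camera coordinates, as OpenCV has them. Camera axes: x right, y down, z forward; pixel columns grow to the right and rows downward; lengths in mm; the calibration is good to about 2 mm. A picture is of the moment at which its call begins: read the wrist's pose just before it. camera_model takes no time and is no camera call; for the wrist camera it gives the pose at the moment of the call.
- bot.close_job(): hands the job in, once; it reports no verdict.
Trained networks look in the newest picture that a camera, given by its name, has taken for a name from the list of things; names that differ only in an ending like _2 or _b are one class to them, and where a whole thing is asked for, a point or a joint stands for the part that bears it (a point fixed in the world has none). Each returns a list of dicts, best first, with "conf" (0 to 1); they miss things now and then, are a little off and sometimes report something else, mostly with a low value. They report only what shows in the picture. A call takes as long as a camera call.
- find_in(camera, thing): "extent" ([centre column, centre row, width, height] in pixels, round what is visible of it).
- spot_point(camera, thing): "point" ([column, row] in pixels: a listed point, or the origin of a listed thing).
The state is a dict: "time": time; "joint_positions": joint angles; "dq": joint speeds; "tau": joint torques, N m; "tool_pos": TCP position; "tcp_rot": TCP orientation; "contact_force": force on the tool from outside, world axes, zero at the start; "moment": the same for the moment, N m; "grip_width": finger opening in mm.
Only numpy, scipy, OpenCV 4.12 (cv2) and the standard library are available. Lean on these libraries where they do the work, as an engineer would, in place of code of your own. Each camera call takes 0.05 s, during which the arm holds its last target.

## Working session

There is one attempt and no reset: what is moved stays moved. The work goes in short steps, Python scripts to look and compute and a tool call to move; the robot and the scene stay as the last step left them, time stands still between calls to the robot, and variables do not carry over. Pictures are saved under pics/ and viewed, and the job is handed in when it is done.

Besides the shell and the picture viewer there is one more tool, called after "Call:" in YAML: its name, and indented under it one key for each argument. send_rows: Moves the arm, as the interface text tells. Its arguments: {"type":"object","properties":{"moves":{"type":"array","items":{"type":"array"}}},"required":["moves"]}

```bash
ls; mkdir -p pics; python3 - <<'E'
from plant import bot, viewer, find_in, spot_point
import cv2
o=bot.get_obs(); print({k:o[k] for k in('time','tool_pos','tcp_rot','contact_force','grip_width')})
for c in("scene","side"):
    cv2.imwrite(f"pics/{c}0.png",viewer.capture(c))
    for t in("push_face","fixed_axis","plunger_top","gauge"):
        print(c,t,[(round(d['conf'],2),[round(float(v)) for v in d['point']]) for d in spot_point(c,t)[:2]])
E
```

```text
pics
{'time': 0.0, 'tool_pos': array([ 153.49853492, -501.65196733,  248.05018612]), 'tcp_rot': array([-1.57232713e+00,  1.76165427e-04, -2.84478337e+00]), 'contact_force': array([-0.78396878, -0.03005884, -0.30570539]), 'grip_width': 91.67982154395114}
scene push_face [(0.72, [208, 298]), (0.68, [82, 277])]
scene fixed_axis []
scene plunger_top [(0.65, [200, 218])]
scene gauge [(0.97, [196, 267])]
side push_face [(0.9, [372, 159])]
side fixed_axis [(0.95, [303, 224])]
side plunger_top [(0.64, [327, 187])]
side gauge [(0.62, [332, 223])]
```

View pics/scene0.png

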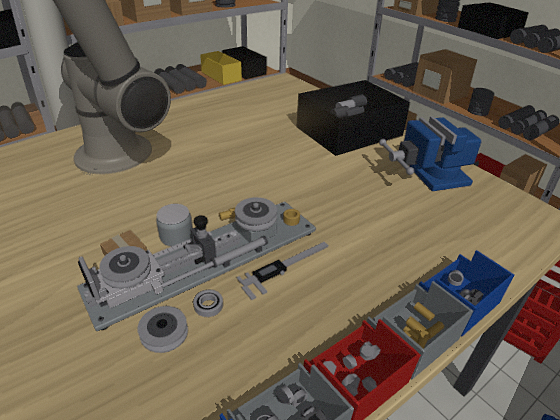

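View pics/side0.png

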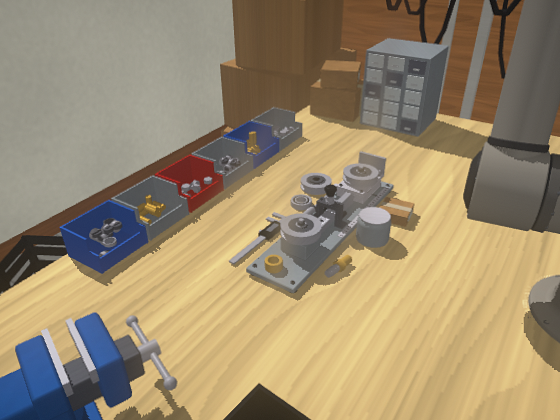

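```bash
python3 - <<'E'
import cv2
a=cv2.imread("pics/scene0.png")[180:360,60:340]; b=cv2.imread("pics/side0.png")[130:300,220:430]
cv2.imwrite("pics/za.png",cv2.resize(a,(784,504),interpolation=2)); cv2.imwrite("pics/zb.png",cv2.resize(b,(735,595),interpolation=2))
E
```

```text
(no output)
```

View pics/za.png

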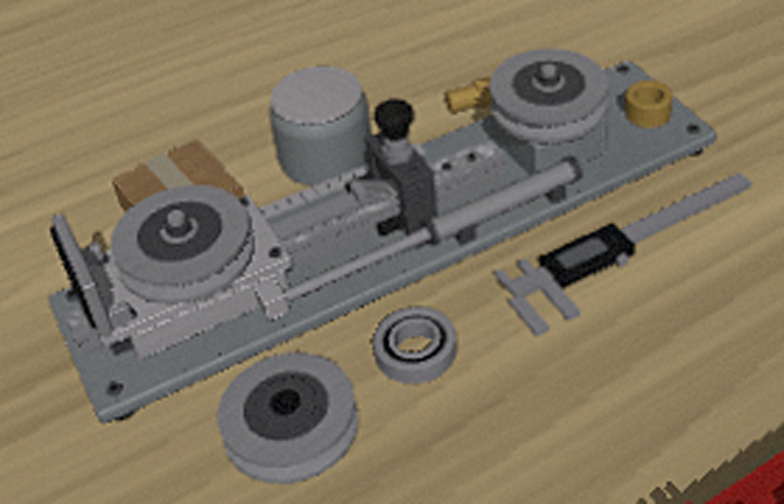

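View pics/zb.png

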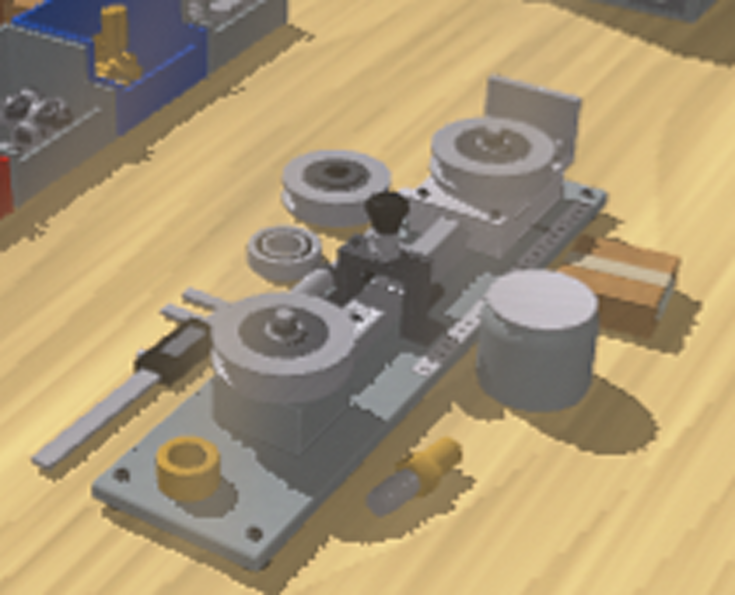

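```bash
cat > h.py <<'E'
import numpy as np, cv2
from plant import viewer
from scipy.optimize import least_squares
def proj(m,P):
    return cv2.projectPoints(np.array(P,float).reshape(-1,3),np.array(m['rvec'],float),np.array(m['tvec'],float),np.array([[m['fx'],0,m['cx']],[0,m['fy'],m['cy']],[0,0,1.]]),np.array(m['distortion'],float))[0].reshape(-1,2)
E
python3 - <<'E'
from h import *
S=viewer.camera_model("scene");D=viewer.camera_model("side")
# params x,y,yaw, yfix, yface
obs=[(S,(57,-210,18),(97.5,329.3)),(S,(-57,-210,18),(77.9,285.4)),(S,(57,260,18),(316,228.2)),(S,(-57,260,18),(284.3,202.5)),
(D,(57,260,18),(246.6,270)),(D,(-57,260,18),(294.9,291.4)),(D,(-57,-210,18),(393.4,185.1)),
(D,(0,'f',90),(220+285/3.5,130+318/3.5)),(S,(0,'f',90),(60+548/2.8,180+70/2.8)),
(D,(0,'c',90),(220+494/3.5,130+135/3.5)),(S,(0,'c',90),(60+178/2.8,180+216/2.8)),
(D,(35,'p',96),(359.7,152)),(D,(-35,'p',96),(385.7,158)),
(D,(0,'k',108),(220+386/3.5,130+200/3.5)),(S,(0,'k',108),(60+395/2.8,180+106/2.8))]
def W(p,g):
    d=dict(f=p[3],c=p[4],p=p[5],k=p[6]); y=d.get(g[1],g[1]) if isinstance(g[1],str) else g[1]
    c,s=np.cos(p[2]),np.sin(p[2]); return (p[0]+c*g[0]-s*y,p[1]+s*g[0]+c*y,g[2])
def f(p): return np.concatenate([proj(m,W(p,g))[0]-np.array(u) for m,g,u in obs])
best=min((least_squares(f,[400,y0,a,150,-120,-180,30],loss='soft_l1') for a in np.arange(-3,3.2,.7) for y0 in(-300,0,300)),key=lambda r:r.cost)
print(best.cost,best.x.round(3)); print(f(best.x).reshape(-1,2).round(1))
p=best.x
for g in((0,'p',96),(0,'f',77),(0,'k',108)): print(g,np.round(W(p,g),1))
np.save('p.npy',p)
E
```

```text
17.48085248665273 [ 524.145  -16.222   12.56   144.11  -125.992 -193.364   24.472]
[[-1.  -2. ]
 [-0.9 -1. ]
 [ 0.2 -3.9]
 [-0.3 -4.3]
 [-1.2 -0.6]
 [-0.4 -0.4]
 [-1.1 -0.6]
 [-0.2 -0.7]
 [-0.2 -2.8]
 [-1.4 -1.8]
 [-0.3 -1.2]
 [-0.9 -1.4]
 [-0.7 -0.7]
 [-0.2 -0.1]
 [-0.4 -1.5]]
(0, 'p', 96) [ 522.9 -209.6   96. ]
(0, 'f', 77) [525.1 127.9  77. ]
(0, 'k', 108) [524.3   8.2 108. ]
```

```bash
python3 - <<'E'
import numpy as np
from plant import bot
o=bot.get_obs();p=o['tool_pos'];yaw=o['tcp_rot'][2]
T=np.array([523,-270]);n=10;d=(T-p[:2])/n;t=(-np.pi/2-.006-yaw)/n
for i in range(n):
    a=yaw+t*i
    print([round(d@[np.cos(a),np.sin(a)]),0,round(d@[-np.sin(a),np.cos(a)])],round(-np.degrees(t),1))
E
```

```text
[-42, 0, -11] -7.3
[-43, 0, -6] -7.3
[-44, 0, 0] -7.3
[-43, 0, 5] -7.3
[-42, 0, 11] -7.3
[-41, 0, 16] -7.3
[-38, 0, 21] -7.3
[-35, 0, 25] -7.3
[-32, 0, 30] -7.3
[-28, 0, 34] -7.3
```

Call:
send_rows:
  moves:
    - [[-42, 0, -11], [0, -7.3, 0], 0]
    - [[-43, 0, -6], [0, -7.3, 0], 0]
    - [[-44, 0, 0], [0, -7.3, 0], 0]
    - [[-43, 0, 5], [0, -7.3, 0], 0]
    - [[-42, 0, 11], [0, -7.3, 0], 0]
    - [[-41, 0, 16], [0, -7.3, 0], 0]
    - [[-38, 0, 21], [0, -7.3, 0], 0]
    - [[-35, 0, 25], [0, -7.3, 0], 0]
    - [[-32, 0, 30], [0, -7.3, 0], 0]
    - [[-28, 0, 34], [0, -7.3, 0], 0]
    - [[0, 0, 0], [0, 0, 0], 0]

```text
time: 1.88
tool_pos: [530.4, -258.0, 248.5]
tcp_rot: [-1.57, -0.002, -1.531]
contact_force: [-0.5, -0.7, -0.3]
grip_width: 0.5
```

Call:
send_rows:
  moves:
    - [[15, 0, -7], [0, 2.6, 0], 0]
    - [[0, 30, 0], [0, 0, 0], 0]
    - [[0, 30, 0], [0, 0, 0], 0]
    - [[0, 0, 0], [0, 0, 0], 0]

```text
time: 2.38
tool_pos: [519.8, -279.9, 188.1]
tcp_rot: [-1.57, -0.005, -1.592]
contact_force: [-0.3, -0.8, -0.3]
grip_width: 0.1
```

```bash
python3 - <<'E'
from h import *
from plant import bot, find_in, spot_point
o=bot.get_obs(); print(o['time'],o['tool_pos'].round(1),o['tcp_rot'].round(3))
p=np.load('p.npy')
def W(g):
    c,s=np.cos(p[2]),np.sin(p[2]); return (p[0]+c*g[0]-s*g[1],p[1]+s*g[0]+c*g[1],g[2])
for c in("wrist","side","scene"):
    m=viewer.camera_model(c); im=viewer.capture(c)
    print(c,[(round(d['conf'],2),[round(float(v)) for v in d['point']]) for d in spot_point(c,"push_face")[:2]])
    for g in((-35,-194,96),(35,-194,96),(-35,-205,96),(35,-205,96),(57,-210,18),(-57,-210,18)):
        u=proj(m,W(g))[0]
        if abs(u).max()<1000: cv2.circle(im,tuple(int(round(v)) for v in u),2,(0,0,255),-1)
    cv2.imwrite(f"pics/{c}1.png",im)
E
```

```text
2.375 [ 519.8 -279.9  188.1] [-1.57  -0.005 -1.592]
wrist [(0.89, [277, 130])]
side [(0.58, [374, 160]), (0.27, [333, 219])]
scene [(0.59, [82, 278])]
```

View pics/wrist1.png

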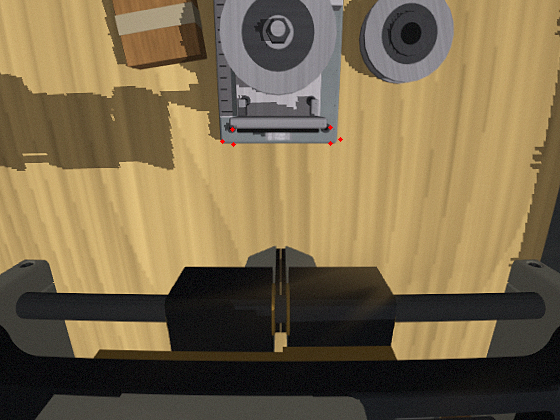

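View pics/side1.png

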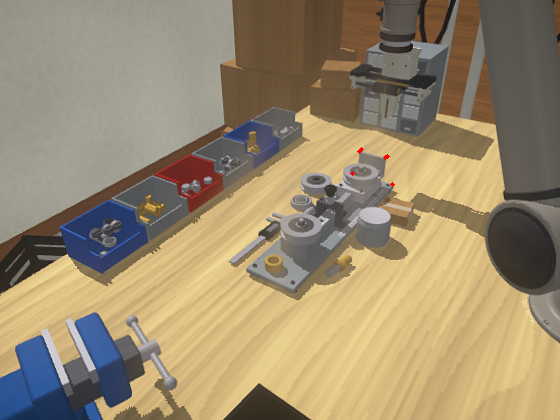

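View pics/scene1.png

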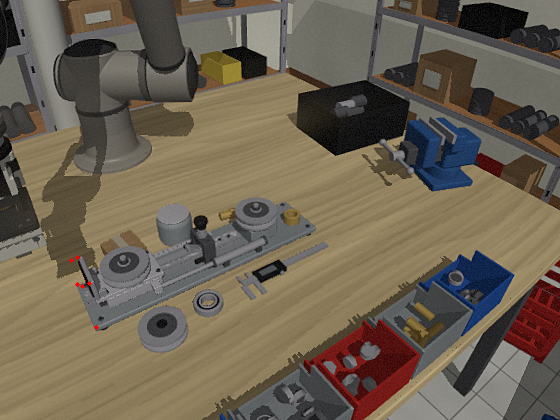

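Call:
send_rows:
  moves:
    - [[0, 40, 3], [0, -0.9, 0], 0]
    - [[0, 40, 0], [0, 0, 0], 0]
    - [[0, 18, 0], [0, 0, 0], 0]
    - [[-10, 0, 0], [0, 0, 0], 0]
    - [[-10, 0, 0], [0, 0, 0], 0]
    - [[0, 0, 0], [0, 0, 0], 0]

```text
time: 3.42
tool_pos: [529.8, -260.2, 97.1]
tcp_rot: [-1.554, -0.015, -1.572]
contact_force: [-1.0, -0.7, 0.5]
grip_width: 0.6
```

```bash
python3 - <<'E'
from h import *
from plant import bot
o=bot.get_obs(); print(o['time'],o['tool_pos'].round(1),o['tcp_rot'].round(3),o['contact_force'].round(1))
m=viewer.camera_model("wrist"); R=cv2.Rodrigues(np.array(m['rvec'],float))[0]; print((-R.T@np.ravel(m['tvec'])).round(1))
cv2.imwrite("pics/w2.png",viewer.capture("wrist"))
a=viewer.capture("side")[50:250,280:480];cv2.imwrite("pics/s2.png",cv2.resize(a,(600,600),interpolation=2))
E
```

```text
3.425 [ 529.8 -260.2   97.1] [-1.554 -0.015 -1.572] [-1.  -0.7  0.5]
[ 528.1 -175.3  231.8]
```

View pics/w2.png

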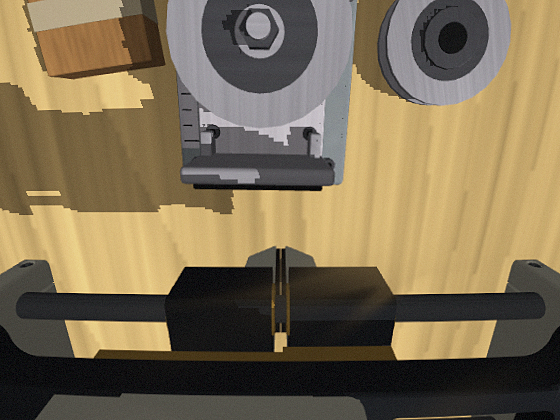

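View pics/s2.png

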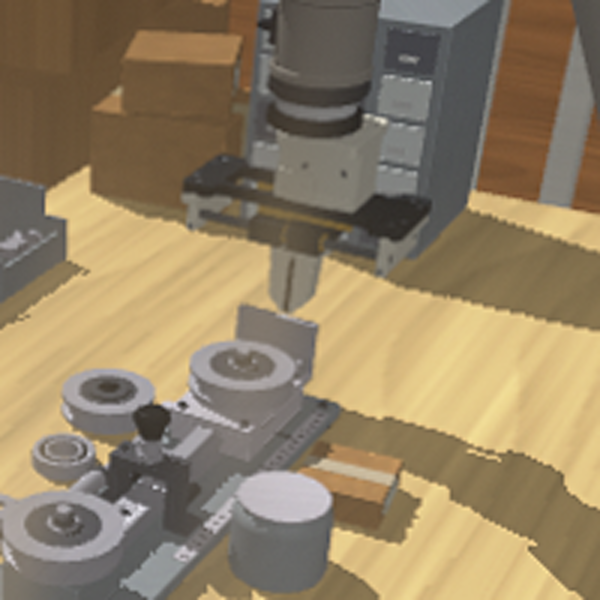

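Call:
send_rows:
  moves:
    - [[-2, 11, -8], [-0.9, 0, 3], 0]
    - [[-8, 0, 0], [0, 0, 0], 0]
    - [[-8, 0, 0], [0, 0, 0], 0]
    - [[0, 0, 0], [0, 0, 0], 0]

```text
time: 4.03
tool_pos: [523.3, -242.7, 88.9]
tcp_rot: [-1.565, 0.034, -1.572]
contact_force: [0.4, 1.8, 0.6]
grip_width: 0.1
```

Call:
send_rows:
  moves:
    - [[-4, 3, 0], [0, 0, 0], 0]
    - [[-4, 0, 0], [0, 0, 0], 0]
    - [[-4, 0, 0], [0, 0, 0], 0]
    - [[0, 0, 0], [0, 0, 0], 0]

```text
time: 4.53
tool_pos: [523.8, -229.5, 86.6]
tcp_rot: [-1.565, 0.033, -1.571]
contact_force: [1.1, -0.5, -0.2]
grip_width: 0.6
```

```bash
python3 - <<'E'
from h import *
from plant import bot
o=bot.get_obs(); print(o['time'],o['tool_pos'].round(1),o['tcp_rot'].round(3),o['contact_force'].round(1))
cv2.imwrite("pics/w3.png",viewer.capture("wrist"))
a=viewer.capture("side")[50:250,280:480];cv2.imwrite("pics/s3.png",cv2.resize(a,(600,600),interpolation=2))
E
```

```text
4.525 [ 523.8 -229.5   86.6] [-1.565  0.033 -1.571] [ 1.1 -0.5 -0.2]
```

View pics/w3.png

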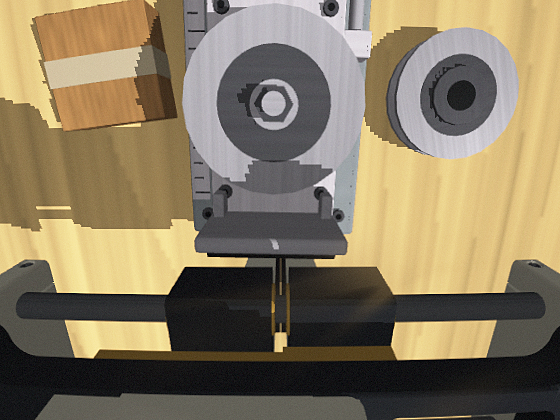

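Call:
send_rows:
  moves:
    - [[-2, 0, -4], [0, 0, 0], 0]
    - [[-2, 0, 0], [0, 0, 0], 0]
    - [[-2, 0, 0], [0, 0, 0], 0]

```text
time: 5.0
tool_pos: [519.5, -224.0, 86.8]
tcp_rot: [-1.564, 0.032, -1.572]
contact_force: [0.4, -4.4, -0.0]
grip_width: 0.5
```

Call:
send_rows:
  moves:
    - [[-3, 0, 0], [0, 0, 0], 0]
    - [[-3, 0, 0], [0, 0, 0], 0]
    - [[-3, 0, 0], [0, 0, 0], 0]
    - [[-3, 0, 0], [0, 0, 0], 0]
    - [[-3, 0, 0], [0, 0, 0], 0]
    - [[-3, 0, 0], [0, 0, 0], 0]
    - [[-3, 0, 0], [0, 0, 0], 0]
    - [[-3, 0, 0], [0, 0, 0], 0]

```text
time: 6.0
tool_pos: [519.8, -209.8, 87.1]
tcp_rot: [-1.561, 0.013, -1.572]
contact_force: [-1.4, -13.1, -3.8]
grip_width: 0.3
```

Call:
send_rows:
  moves:
    - [[-4, 0, 0], [0, 0, 0.3], 0]
    - [[-4, 0, 0], [0, 0, 0.3], 0]
    - [[-4, 0, 0], [0, 0, 0.3], 0]
    - [[-4, 0, 0], [0, 0, 0.3], 0]
    - [[-4, 0, 0], [0, 0, 0.3], 0]
    - [[-4, 0, 0], [0, 0, 0.3], 0]

```text
time: 6.75
tool_pos: [519.9, -201.6, 87.0]
tcp_rot: [-1.558, 0.019, -1.572]
contact_force: [-1.6, -14.6, -5.4]
grip_width: 0.8
```

Call:
send_rows:
  moves:
    - [[-5, 0, 0], [0, 0, 0.3], 0]
    - [[-5, 0, 0], [0, 0, 0.3], 0]
    - [[-5, 0, 0], [0, 0, 0.3], 0]
    - [[-5, 0, 0], [0, 0, 0.3], 0]
    - [[-5, 0, 0], [0, 0, 0.3], 0]

```text
time: 7.38
tool_pos: [520.2, -187.3, 86.9]
tcp_rot: [-1.555, 0.028, -1.573]
contact_force: [-1.2, -10.3, -4.7]
grip_width: 0.2
```

Call:
send_rows:
  moves:
    - [[-4, 0, 0], [0, 0, 0], 0]
    - [[-4, 0, 0], [0, 0, 0], 0]
    - [[-4, 0, 0], [0, 0, 0], 0]

```text
time: 7.75
tool_pos: [520.3, -179.9, 87.0]
tcp_rot: [-1.554, 0.02, -1.574]
contact_force: [-0.8, -7.4, -2.8]
grip_width: 0.5
```

```bash
python3 - <<'E'
from h import *
from plant import bot
o=bot.get_obs(); print(o['time'],o['tool_pos'].round(1),o['tcp_rot'].round(3),o['contact_force'].round(1))
cv2.imwrite("pics/w4.png",viewer.capture("wrist"))
a=viewer.capture("side")[100:270,260:430];cv2.imwrite("pics/s4.png",cv2.resize(a,(595,595),interpolation=2))
E
```

```text
7.75 [ 520.3 -179.9   87. ] [-1.554  0.02  -1.574] [-0.8 -7.4 -2.8]
```

View pics/w4.png

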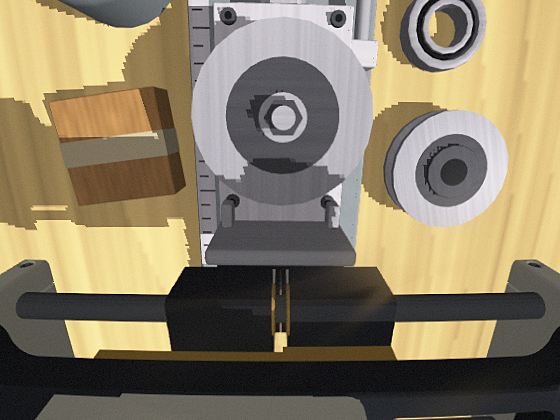

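View pics/s4.png

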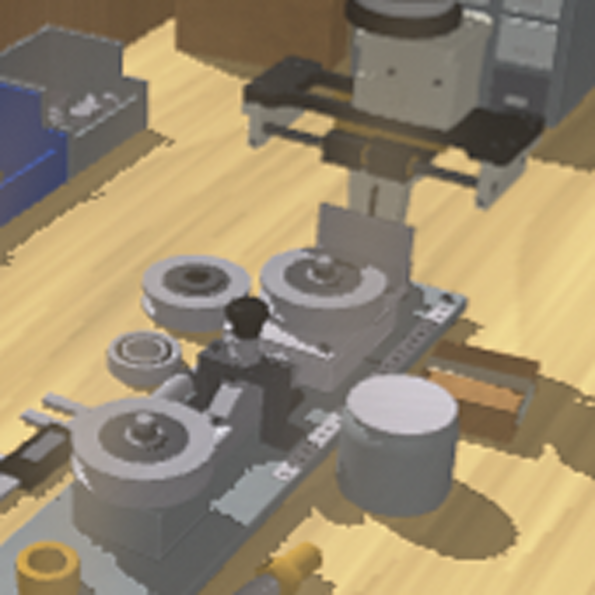

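Call:
send_rows:
  moves:
    - [[-4, 0, 0], [0, 0, 0], 0]
    - [[-3, 0, 0], [0, 0, 0], 0]

```text
time: 8.1
tool_pos: [520.4, -175.3, 87.0]
tcp_rot: [-1.553, 0.016, -1.574]
contact_force: [-1.2, -8.6, -3.7]
grip_width: 0.4
```

Call:
send_rows:
  moves:
    - [[1, 0, 0], [0, 0, 0], 0]
    - [[1, 0, 0], [0, 0, 0], 0]
    - [[1, 0, 0], [0, 0, 0], 0]
    - [[1, 0, 0], [0, 0, 0], 0]
    - [[1, 0, 0], [0, 0, 0], 0]

```text
time: 8.72
tool_pos: [520.2, -184.2, 87.0]
tcp_rot: [-1.553, 0.01, -1.575]
contact_force: [0.0, -0.2, -0.2]
grip_width: 0.5
```

Force has dropped to zero at y = -184.2, which is 40 mm of travel, so it has latched. I'll back off.

Call:
send_rows:
  moves:
    - [[4, 0, 0], [0, 0, 0], 0]
    - [[10, 0, 0], [0, 0, 0], 0]
    - [[20, 0, 0], [0, 0, 0], 0]
    - [[30, 0, 0], [0, 0, 0], 0]
    - [[30, -10, 0], [0, 0, 0], 0]
    - [[0, -40, 0], [0, 0, 0], 0]
    - [[0, -40, 0], [0, 0, 0], 0]
    - [[0, 0, 0], [0, 0, 0], 0]

```text
time: 9.72
tool_pos: [517.4, -288.6, 177.9]
tcp_rot: [-1.553, 0.011, -1.577]
contact_force: [-0.0, -0.8, -0.8]
grip_width: 0.6
```

```bash
python3 - <<'E'
from h import *
from plant import bot
o=bot.get_obs(); print(o['time'],o['tool_pos'].round(1),o['contact_force'].round(1))
p=np.load('p.npy');c,s=np.cos(p[2]),np.sin(p[2])
b=viewer.capture("side");m=viewer.camera_model("side")
for t in(0,40):
    y=p[4]+t; u=proj(m,(p[0]-s*y,p[1]+c*y,90))[0]; print(t,u.round(1),((u-[260,100])*3.5).round())
cv2.imwrite("pics/s5.png",cv2.resize(b[100:270,260:430],(595,595),interpolation=2))
a=viewer.capture("scene")[180:360,60:340];cv2.imwrite("pics/c5.png",cv2.resize(a,(784,504),interpolation=2))
E
```

```text
9.725 [ 517.4 -288.6  177.9] [-0.  -0.8 -0.8]
0 [359.7 166.8] [349. 234.]
40 [352.3 173.6] [323. 258.]
```

View pics/s5.png

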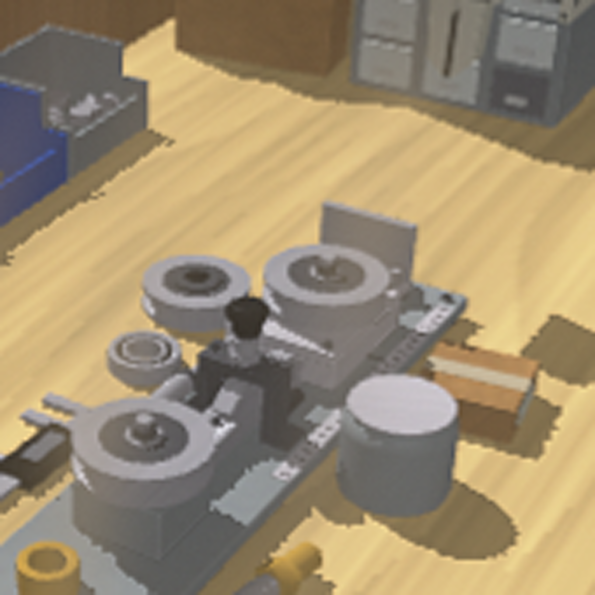

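View pics/c5.png

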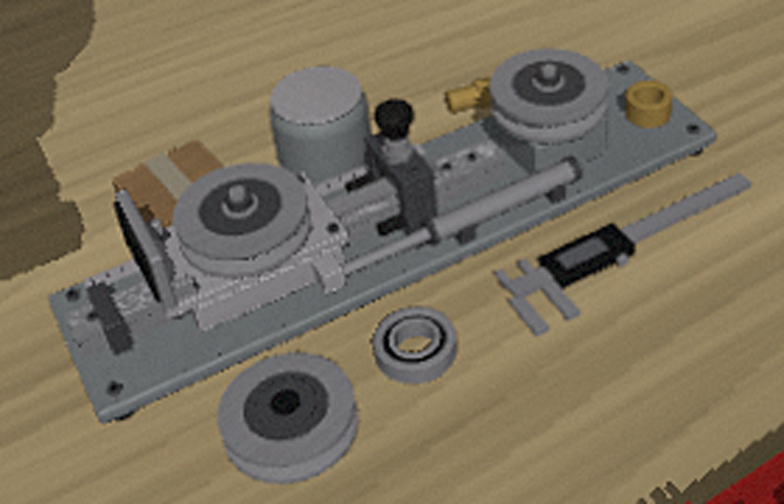

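The released carriage stays forward. In the side view its nut is at about (325,264) in the crop, against a predicted (323,258) for 40 mm of travel. The knob is down and the bystanders are where they were. I'm handing in.

```bash
python3 -c "
from plant import bot
bot.close_job()"
```

```text
the job is handed in; nothing more can be done
```

The gauge is set for the next belt: the carriage is latched on the stop pin at about 40 mm, and the job was handed in at about 9.8 s.

- **Push:** I pushed the outer face of the push plate with the closed fingertips to about 49 mm of travel, short of the 65 mm limit. The force readings peaked at about 15 N, then fell to 7.4 N at about 44 mm, which is what the carriage spring alone should give, so the pin had dropped in.
- **Release:** I eased back slowly. The force reached zero at about 40 mm of travel, and then I moved the arm clear.
- **Last checks:** With the arm away, the carriage stayed forward in both fixed views. Its nut was within about 2 pixels of where 40 mm of travel should put it. The knob was down and untouched, and the loose items I could see had not moved.
- **What disagreed:** My camera fit of the gauge was off by up to about 4 pixels at the far end in the scene view. I therefore took the travel from the point of first contact, so the figures above are good to a millimetre or so. Under load the arm moved less than commanded in each step, so I used larger steps part way through the push.

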